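Close the flap of the hygiene record case

TASK

The flap of the grey record case on the draining board is standing open. Push it over from behind with your fingertips until it lies flat over the logbook, then push it along until its tongue is fully home beneath the lip, so that it stays shut when you let go. Only push on the flap's outer face: do not pinch it or reach under it, and leave the bottle, the mug and the brush where they are.

Things in the scene. Friction and masses are not known exactly. Their poses are not given: they have to be found in the camera images.
- case: Flat grey plastic record case, 200 (x) x 150 (y) x 36 mm high, fixed. Origin: centre of its underside; z up, x points from the flap's hinge to the lip. A green logbook lies in a well in its top (x -88 to 20 mm), under the flap. Two small hinge cheeks stand at y +-67 mm, x -89 to -33 mm, up to 47 mm high. It cannot be moved.
- lip_edge (a point): Middle of the lower front edge of the lip, 36 mm ahead (+x) of the case's origin, 46 mm above it. The lip is a bare metal bar on the case's top, 90 mm wide (y), 22 mm deep (x 36 to 58 mm), 4 mm thick, with a small flared front edge that reaches back to x 30 mm and up to 54 mm; open to the flap's side, closed by a riser behind.
- flap_hinge (a point): Middle of the flap's hinge axis, which runs along the case's y, 40 mm above the case's underside and, with flap_shift at 0, 75 mm behind (-x) the case's origin. It moves with flap_shift.
- flap_tip (a point): Middle of the free edge of the flap's tongue, 100 mm from the hinge axis. The flap is 112 mm wide for its first 78 mm from the hinge, then a tongue 60 mm wide out to 100 mm.
- flap_ridge (a point): Middle of the top of the push ridge on the flap's outer face, 60 mm from the hinge axis and 9 mm off the flap's mid-plane. The ridge is 80 mm long (along the case's y), 6 mm thick and stands 7 mm proud of the face.
- flap (a joint): Hinge angle of the black plastic flap (rad): 0 flat towards the lip, 1.57 upright, stop 1.95. 4 mm thick; lying flat its top is 42 mm above the case's underside. The outer face (with ridge) looks away from the lip when up, upwards when flat. A weak spring raises it to 1.2-1.6 whenever let go untucked; 2 to 3 N at the ridge hold it flat. Held by the lip alone it rests at about 0.04.
- flap_shift (a joint): How far the flap with its hinge pin has slid along the case's +x in the hinge slots (m): 0 to 0.028 (stop). Stays where left; 2.5 N of friction. Under about 0.005 the flap folds down freely in front of the lip; beyond, the tongue would land on the lip. With the flap flat, its edge enters beneath the lip at 0.011 and is 17 mm under, fully home, at 0.028.
- flap_inner: Grey lining on the flap's inner face (towards the logbook), not to be touched. Same origin and axes as the flap: origin on the hinge axis, x along the flap to its tip.
- soap: Green upright detergent bottle, 58 mm across, 150 mm high, loose; origin at the centre of its underside. Leave alone.
- mug: Orange mug, 76 mm across, 85 mm high, loose; origin at the centre of its underside. Leave alone.
- brush: Wooden washing-up brush 180 mm long lying beyond the case, loose. Leave alone.

How it is judged:
By the outcome, as a careful person would: the job done as asked, in the order asked, and still so for the second after the job is handed in, with the robot touching nothing.
It also fails if it takes over 45 s, if anything falls off the work surface, if the arm or the gripper's body presses on something with over 40 N, if the wrist force passes 120 N, or if a joint passes its speed limit or range.

ROBOT

A 7-joint arm with a two-finger parallel gripper is mounted at the origin on the work surface. World frame = base frame: x ahead of the robot, y to its left, z up, the work surface at z = 0. Lengths are in mm, angles in rad, forces in N, time in s.
With the tool pointing down it reaches from about 400 to 875 mm from the base axis. Payload 19.3 kg.
Tool frame: the origin (TCP) lies midway between the tips of the shut fingers; the grasp point (between the pads) lies 19 mm behind it; y points along the fingers, x is the direction in which the jaws open and shut, and the axes are right-handed (so a half turn about y gives the same grasp; the last joint's range is limited). The gripper opens to 85 mm and grips with 20 to 120 N. Pads are 22 mm wide; open, the fingers measure 114 mm over their backs; the gripper's body (76 mm by 85 mm) begins 54 mm behind the grasp point. The pads swing forward as they close: fully open they stand 13 mm farther back than shut.
Start: joints at [-1.2, 0.521, -0.036, 1.599, 0.021, 1.021, -0.113], TCP at [266.681, 565.24, 231.291] pointing down, gripper open.
Joint ranges: [-2.91, 2.91], [-0.3, 2.13], [-1.5, 1.42], [0.17, 2.43], [-1.26, 4.41], [0.16, 1.93], [-2.52, 2.52]. Speed limits (rad/s): [1.89, 1.89, 2.39, 2.39, 3.01, 3.01, 3.01].

INTERFACE

Orientations are given as a unit quaternion [x, y, z, w].
In Python, from cell import manip gives the robot as it stands. The module is installed in compiled form; this text tells all that it offers. Calls block until the motion is done:
- manip.reach(position, orientation): joint-space move of the TCP to a pose.
- manip.move_linear(position, rot=None, feed=150): straight line of the TCP; rot=None keeps the orientation; feed is the mean speed in mm/s.
- manip.move_joints(angles): joint-space move.
- manip.ungrasp() and manip.grab(grip_force=None): open the fingers fully, or close them until they stop; grip_force is the grip in N (None keeps the last).
- manip.dwell(seconds).
- manip.solve_ik(position, orientation): joint angles nearest the present ones, or None.
- manip.camera(name): name is "scene" or "top" or "wrist"; returns the picture (400x640x3 uint8, red, green, blue); there is no depth.
- manip.camera_model(name): a dict with "intrinsics" (3x3 intrinsics, pixels), "camera_from_world" (4x4, takes a point from world to camera coordinates). Camera axes: x right, y down, z forward; pixel columns grow to the right and rows downward; lengths in mm; the calibration is good to about 2 mm. The wrist camera is an equidistant fisheye: a pixel r from the principal point sees the ray r / f radians off the axis. A picture is of the moment at which its call begins: read the wrist's pose just before it. camera_model takes no time and is no camera call; for the wrist camera it gives the pose at the moment of the call.
A pose or a line that the arm cannot do raises manip.MotionError and nothing moves.
- manip.sign_off(): hands the job in, once; it reports no verdict.
Trained networks look in the newest picture that a camera, given by its name, has taken for a name from the list of things; names that differ only in an ending like _2 or _b are one class to them, and where a whole thing is asked for, a point or a joint stands for the part that bears it (a point fixed in the world has none). Each returns a list of dicts, best first, with "score" (0 to 1); they miss things now and then, are a little off and sometimes report something else, mostly with a low value. They report only what shows in the picture. A call takes as long as a camera call.
- manip.spot_in(camera, name): "position" ([column, row] in pixels, amid what is visible of it).
Readings, each from a call of its own:
- manip.current_time(): time.
- manip.current_joint_pos(): joint angles.
- manip.current_qd(): joint speeds.
- manip.current_joint_torque(): joint torques, N m.
- manip.current_ee_pos(): TCP position.
- manip.current_tcp_rot(): TCP orientation.
- manip.current_contact_force(): force on the tool from outside, world axes, zero at the start.
- manip.current_wrist_torque(): the same for the moment, N m.
- manip.current_finger_gap(): finger opening in mm.
Only numpy, scipy, OpenCV 4.12 (cv2) and the standard library are available. Lean on these libraries where they do the work, as an engineer would, in place of code of your own. Each camera call takes 0.05 s, during which the arm holds its last target. There are 200 camera calls.

## Working session

There is one attempt and no reset: what is moved stays moved. The work goes in short steps, each a Python script; the robot and the scene stay as the last script left them, time stands still between calls to the robot, and variables do not carry over. Pictures are saved under pics/ and viewed, about 8 in all and at most 12, crops included, and the job is handed in when it is done.

```bash
mkdir -p pics; cat > h.py <<'E'
import numpy as np, cv2
from cell import manip
def save(cam,fn):
    im=manip.camera(cam); cv2.imwrite('pics/'+fn,im[:,:,::-1]); return im
def ray(M,px,fish=False):
    K=np.array(M['intrinsics']);T=np.array(M['camera_from_world'])
    u=(px[0]-K[0,2])/K[0,0];v=(px[1]-K[1,2])/K[1,1]
    if fish:
        r=np.hypot(u,v); d=np.array([np.sin(r)*u/r,np.sin(r)*v/r,np.cos(r)])
    else: d=np.array([u,v,1.])
    R=T[:3,:3]; d=R.T@d; return -R.T@T[:3,3], d/np.linalg.norm(d)
def tri(rays):
    A=0;b=0
    for o,d in rays:
        P=np.eye(3)-np.outer(d,d); A=A+P; b=b+P@o
    p=np.linalg.solve(A,b); return p,[round(float(np.linalg.norm((np.eye(3)-np.outer(d,d))@(p-o))),1) for o,d in rays]
def onz(r,z): o,d=r; return o+d*(z-o[2])/d[2]
def proj(M,p):
    K=np.array(M['intrinsics']);T=np.array(M['camera_from_world']); c=T[:3,:3]@p+T[:3,3]; return (K@c)[:2]/c[2]
E
python3 - <<'E'
from h import *
np.set_printoptions(precision=1,suppress=True)
a=save('scene','s1.png');b=save('top','t1.png')
cv2.imwrite('pics/a.png',np.vstack([a,b])[:,:,::-1][:, :]) 
for c in('scene','top'):
    M=manip.camera_model(c); print(c,ray(M,(320,200)))
    for n in('case','lip_edge','flap_hinge','flap_tip','flap_ridge','soap','mug','brush'):
        print(n,[(np.array(d['position']).round(1),round(d['score'],2)) for d in manip.spot_in(c,n)[:2]])
print(manip.current_tcp_rot(),manip.current_time())
E
```

```text
scene (array([1171.4,  196.7,  874.5]), array([-0.5, -0.1, -0.8]))
case [(array([312.4, 178.1]), 0.8), (array([305.3, 135.5]), 0.55)]
lip_edge []
flap_hinge [(array([307.5, 135.7]), 0.85)]
flap_tip [(array([304.4, 138.4]), 0.84)]
flap_ridge [(array([306.2, 134.3]), 0.64), (array([312.2, 177.4]), 0.31)]
soap [(array([233.2, 192.5]), 0.74), (array([306.6, 137.3]), 0.16)]
mug [(array([392.7, 176.1]), 0.63)]
brush [(array([336.2, 249.8]), 0.89), (array([306.4, 136.4]), 0.34)]
top (array([ 506.8,   43.2, 1021.9]), array([ 0.1,  0. , -1. ]))
case [(array([335.3, 204.9]), 0.74)]
lip_edge [(array([339.4, 208.8]), 0.76)]
flap_hinge [(array([355.3, 234.3]), 0.63)]
flap_tip [(array([355.1, 237.8]), 0.71)]
flap_ridge [(array([356.3, 238.2]), 0.9)]
soap [(array([405.3, 149.1]), 0.67), (array([356.8, 235. ]), 0.59)]
mug [(array([249.2, 230.9]), 0.86)]
brush []
[ 0.6  0.4 -0.4 -0.6] 0.9
```

View pics/s1.png

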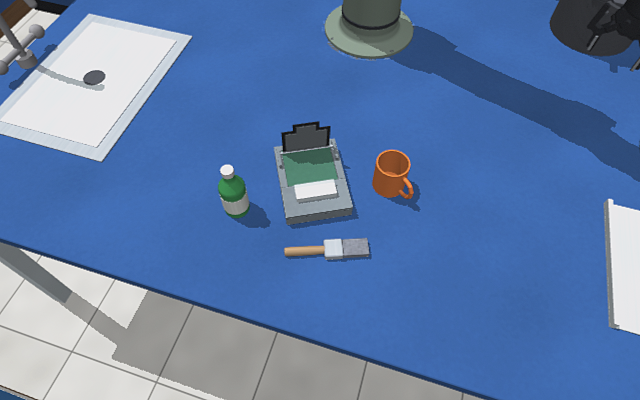

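View pics/t1.png

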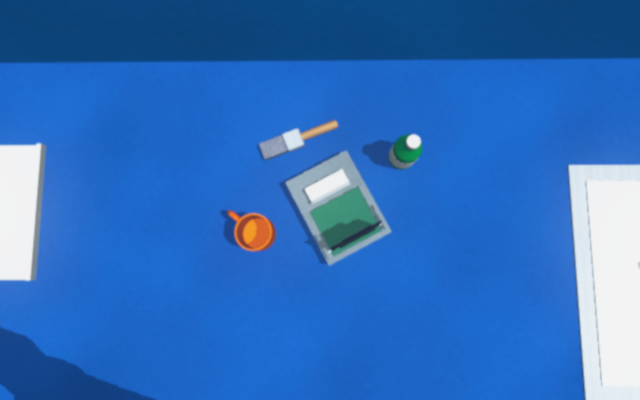

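The scene view shows the case with its white lip at (316,190) and the flap standing at (306,137). In the top view the case corners are at about (287,183), (347,152), (390,232) and (330,264), with the hinge on the robot's side. Next I'll fit the case pose and move closer.

```bash
cat > fit.py <<'E'
from h import *
from scipy.optimize import least_squares
np.set_printoptions(precision=1,suppress=True)
im=cv2.imread('pics/t1.png').astype(int); b,g,r=im[...,0],im[...,1],im[...,2]
m=((b-r<75)&(b-g<75)).astype(np.uint8); roi=np.zeros_like(m); roi[145:272,280:396]=1; m*=roi
n,l,st,_=cv2.connectedComponentsWithStats(m); i=1+np.argmax(st[1:,4]); cs,_=cv2.findContours((l==i).astype(np.uint8),0,1)
h=cv2.convexHull(np.vstack(cs)); box=cv2.boxPoints(cv2.minAreaRect(h)); print(box)
M=manip.camera_model('top')
P=np.array([onz(ray(M,p),36)[:2] for p in box]); c=P.mean(0)
for k in range(4): print(P[k],np.linalg.norm(P[k]-P[k-1]))
lip=onz(ray(M,(328,186)),52)[:2]; print('c',c,'lip',lip)
e=[P[(k+1)%4]-P[k] for k in range(4)]; L=max(e,key=lambda v:np.linalg.norm(v)*1+0.01*np.dot(v,lip-c)/100)
if L@(lip-c)<0: L=-L
print('yaw',np.degrees(np.arctan2(L[1],L[0])))
S=manip.camera_model('scene')
for a,bb,nm in [((306,137),(356,236),'flap'),((227,170),(413,142),'soapcap'),((392,160),(254,231),'mug')]: print(nm,tri([ray(S,a),ray(M,bb)]))
yaw=np.arctan2(L[1],L[0]); R=np.array([[np.cos(yaw),-np.sin(yaw)],[np.sin(yaw),np.cos(yaw)]])
def W(x,y,z): return np.r_[c+R@[x,y],z]
# check overlay
o=[cv2.imread('pics/s1.png'),cv2.imread('pics/t1.png')]
for I,MM in zip(o,(S,M)):
    for th,col in((1.2,(0,0,255)),(1.57,(0,255,255))):
        for rr,y in((100,-30),(100,30),(78,56),(78,-56),(0,56),(0,-56)):
            q=proj(MM,W(-75+rr*np.cos(th),y,40+rr*np.sin(th))); I[int(q[1]+.5),int(q[0]+.5)]=col
    for x,y,z in((-100,-75,36),(-100,75,36),(100,-75,36),(100,75,36),(100,75,0),(100,-75,0),(36,45,50),(36,-45,50),(58,45,50),(58,-45,50)):
        q=proj(MM,W(x,y,z)); I[int(q[1]+.5),int(q[0]+.5)]=(255,0,255)
v=np.hstack([cv2.resize(o[0][110:230,260:360],None,fx=4,fy=4,interpolation=0),cv2.resize(o[1][148:268,290:390],None,fx=4,fy=4,interpolation=0)])
cv2.imwrite('pics/ov.png',v)
E
python3 fit.py
```

```text
[[283.5 181.9]
 [346.  148.1]
 [390.9 231.1]
 [328.3 264.9]]
[658.9 125.8] 200.55460948718297
[732.6  -9.1] 153.762678846956
[ 553.2 -102.2] 202.07596331930262
[482.7  30.1] 149.93072622679887
c [606.8  11.2] lip [647.5  30.4]
yaw 28.5030656432273
flap (array([540.9, -23.8,  84.1]), [1.3, 1.3])
soapcap (array([ 719.4, -131.9,  143.8]), [0.6, 0.6])
mug (array([550.9, 180.1,  90.5]), [0.5, 0.5])
```

View pics/ov.png

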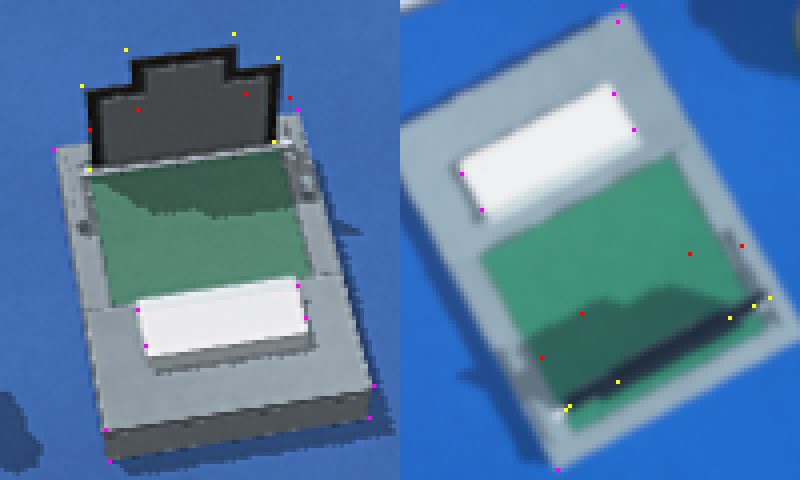

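The overlay agrees to 2–3 mm. The flap stands at about 1.5 rad with shift near 0. Now I'll close the fingers, go in behind the flap and fold it along the arc, stopping just before flat.

```bash
cat >> h.py <<'E'
from scipy.spatial.transform import Rotation as Ro
C=np.array([606.8,11.2]); YAW=np.radians(28.5); CR=np.array([[np.cos(YAW),-np.sin(YAW)],[np.sin(YAW),np.cos(YAW)]])
def W(x,y,z): return np.r_[C+CR@[x,y],z]
def quat(s):
    x=np.r_[s*CR@[0,1],0]; y=np.array([0,0,-1.]); return Ro.from_matrix(np.c_[x,y,np.cross(x,y)]).as_quat()
def F():
    f=np.array(manip.current_contact_force()); return np.r_[CR.T@f[:2],f[2]]
def TC():
    p=np.array(manip.current_ee_pos()); return np.r_[CR.T@(p[:2]-C),p[2]]
np.set_printoptions(precision=1,suppress=True)
E
python3 - <<'E'
from h import *
q=[quat(1),quat(-1)]; j0=np.array(manip.current_joint_pos())
s=[manip.solve_ik(W(-140,0,200),k) for k in q]
d=[99 if a is None else np.abs(np.array(a)-j0).max() for a in s]; print(d); Q=q[int(np.argmin(d))]; np.save('Q.npy',Q)
manip.grab(20)
manip.reach(W(-140,0,200),Q)
manip.move_linear(W(-140,0,88),feed=150)
print(TC(),F(),manip.current_finger_gap(),manip.current_time())
im=save('wrist','w1.png'); save('scene','s2.png')
a=cv2.imread('pics/s2.png'); cv2.imwrite('pics/v2.png',np.hstack([im[:,:,::-1],cv2.resize(a[60:260,220:420],(400,400))])[:, 240:])
E
```

```text
[np.float64(2.2451138702283293), np.float64(0.7044688688485323)]
[-139.7   -0.2   88.6] [ 0.3 -0.2  0.4] -0.1926635044188973 4.9083
```

View pics/v2.png

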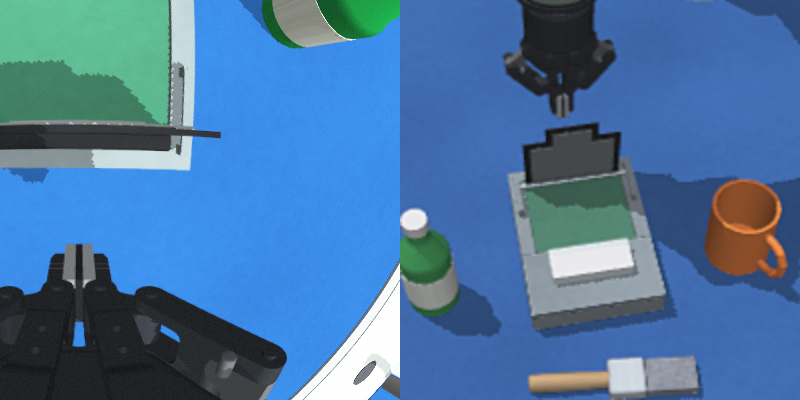

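The wrist view shows the fingers centred behind the upright flap, and the scene view shows clear space around them. Folding now.

```bash
python3 - <<'E'
from h import *
r=48
for th in (1.5,1.3,1.1,.9,.7,.5,.35,.2,.1,.05):
    c,s=np.cos(th),np.sin(th)
    t=(-75+r*c-2*s-11, 0, 40+r*s+2*c)
    manip.move_linear(W(*t),feed=70)
    f=F(); print(th,np.array(t),TC(),f)
    if np.abs(f).max()>15: print('stop');break
print(manip.current_time())
im=save('wrist','w3.png'); save('scene','s3.png'); 
print(manip.spot_in('scene','flap_tip')[:1])
a=cv2.imread('pics/s3.png'); cv2.imwrite('pics/v3.png',np.hstack([im[:,120:520,::-1],cv2.resize(a[110:230,260:380],(400,400))]))
E
```

```text
1.5 [-84.6   0.   88. ] [-85.  -0.  88.] [0.1 0.9 0.4]
1.3 [-75.1   0.   86.8] [-74.7   0.   86.7] [ 0.2 -0.4 -0.7]
1.1 [-66.    0.   83.7] [-65.7   0.1  83.4] [-0.7 -0.7 -0.6]
0.9 [-57.7   0.   78.8] [-57.5   0.1  78.5] [-0.3  0.6 -0.2]
0.7 [-50.6   0.   72.5] [-50.4   0.1  72.1] [-0.8  0.2  0.1]
0.5 [-44.8   0.   64.8] [-44.7   0.1  64.4] [ 0.4 -0.2 -0.3]
0.35 [-41.6   0.   58.3] [-41.5  -0.   58.1] [-0.8  0.2  1.8]
0.2 [-39.4   0.   51.5] [-39.3  -0.   51.4] [-0.6  1.4  1.9]
0.1 [-38.4   0.   46.8] [-38.4  -0.1  46.7] [1.  0.4 1.9]
0.05 [-38.2   0.   44.4] [-38.1  -0.   44.4] [ 1.2 -0.1  0.9]
8.3667
[{'position': [308.2, 166.2], 'score': 0.7}]
```

View pics/v3.png

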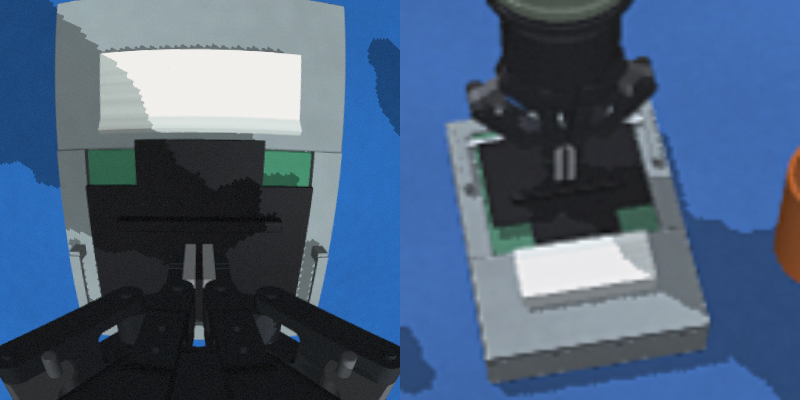

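The flap is nearly flat. In the wrist view the tongue edge (row 140) stops short of the lip (row 132), so it hasn't shifted, and the fingers are on the hinge side of the ridge (row 218). Next I'll press lightly, then push along.

```bash
python3 - <<'E'
from h import *
z=44.4; x=-38.2
def fz(): return np.mean([F() for _ in range(4)],0)
while z>39:
    z-=.5; manip.move_linear(W(x,0,z),feed=40); f=fz()
    if f[2]>5: break
print('pressed',z,f)
while x<8:
    x+=2; manip.move_linear(W(x,0,z),feed=40); f=fz(); print(round(x,1),round(z,1),TC(),f)
    if f[2]>12: z+=.3
    elif f[2]<3.5: z-=.3
    if f[0]<-14: break
print(manip.current_time())
im=save('wrist','w4.png'); save('scene','s4.png')
a=cv2.imread('pics/s4.png'); cv2.imwrite('pics/v4.png',np.hstack([im[:,120:520,::-1],cv2.resize(a[110:230,260:380],(400,400))]))
E
```

```text
pressed 41.4 [0.1 1.  8.2]
-36.2 41.4 [-36.3  -0.1  41.6] [-0.4  1.3  9.3]
-34.2 41.4 [-34.4  -0.1  41.6] [-0.8  1.7  9.2]
-32.2 41.4 [-32.4  -0.1  41.6] [-0.8  0.3  9. ]
-30.2 41.4 [-30.4  -0.1  41.6] [0.2 1.1 9.1]
-28.2 41.4 [-28.4  -0.1  41.6] [-0.9  1.   9.5]
-26.2 41.4 [-26.4  -0.1  41.6] [-0.6  0.9  9.1]
-24.2 41.4 [-24.4  -0.2  41.6] [-1.1  0.9  8.9]
-22.2 41.4 [-22.4  -0.1  41.6] [-0.1  0.4  9.7]
-20.2 41.4 [-20.4  -0.2  41.6] [-1.1 -0.9 10. ]
-18.2 41.4 [-18.4  -0.2  41.6] [-0.4  0.3  8.7]
-16.2 41.4 [-16.4  -0.2  41.6] [-0.8  0.6  9.5]
-14.2 41.4 [-14.3  -0.2  41.6] [-0.8  0.4  8.9]
-12.2 41.4 [-12.4  -0.2  41.6] [0.4 0.5 7.1]
-10.2 41.4 [-10.6  -0.3  41.6] [-2.  -0.3  9.5]
-8.2 41.4 [-9.2 -0.3 41.5] [-4.8  1.  11.4]
-6.2 41.4 [-7.3 -0.3 41.4] [-5.8 -0.7 11.2]
-4.2 41.4 [-5.4 -0.3 41.4] [-6.5  0.6  9.9]
-2.2 41.4 [-3.3 -0.3 41.4] [-4.9  0.1  8.7]
-0.2 41.4 [-2.3 -0.3 41.2] [-9.2 -0.  11.1]
1.8 41.4 [-2.1 -0.4 40.9] [-19.6   1.   13.8]
15.0167
```

View pics/v4.png

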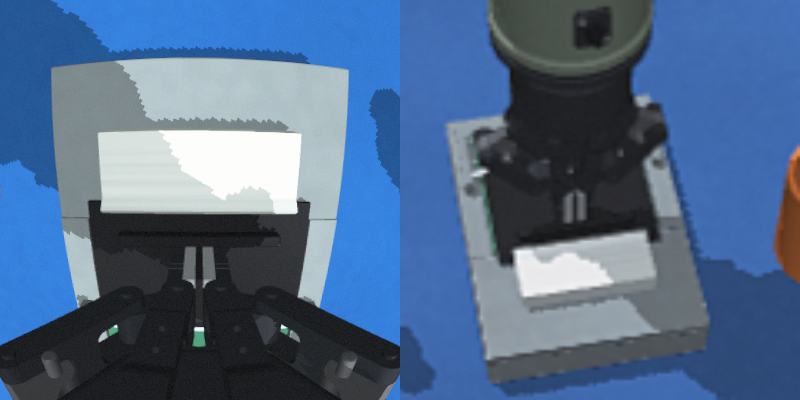

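The shoulders of the flap now sit right at the lip edge (row 213). The push ended on a hard stop after the expected travel: the finger's front edge is at x≈9, and the ridge's rear face should be at 10 when home. Now I'll release and check.

```bash
python3 - <<'E'
from h import *
manip.move_linear(W(-5,0,41.6),feed=40)
manip.move_linear(W(-5,0,70),feed=60); print(F())
manip.move_linear(W(-70,0,150),feed=150)
im=save('wrist','w5.png'); 
M=manip.camera_model('wrist')
for n in('flap_tip','flap_ridge','lip_edge','flap_hinge'):
    for d in manip.spot_in('wrist',n)[:1]:
        w=onz(ray(M,d['position'],True),49 if 'ridge' in n else 44); print(n,d['position'],round(d['score'],2),CR.T@(w[:2]-C))
manip.move_linear(W(-140,0,260),feed=200); manip.dwell(.5)
t=save('top','t5.png');s=save('scene','s5.png'); print(manip.current_time())
f=lambda i,a,b:cv2.resize(i[a:a+120,b:b+120,::-1],(400,400))
cv2.imwrite('pics/v5.png',np.hstack([im[:,120:520,::-1],f(s,110,260)]))
E
```

```text
[-0.  -0.4 -1.4]
flap_tip [318.7, 130.2] 0.57 [-12.3   0.9]
flap_ridge [317.5, 131.1] 0.61 [-12.6   1.8]
lip_edge [320.4, 129.6] 0.67 [-11.8  -0.5]
flap_hinge [318.6, 130.4] 0.95 [-12.4   1. ]
18.5417
```

View pics/v5.png

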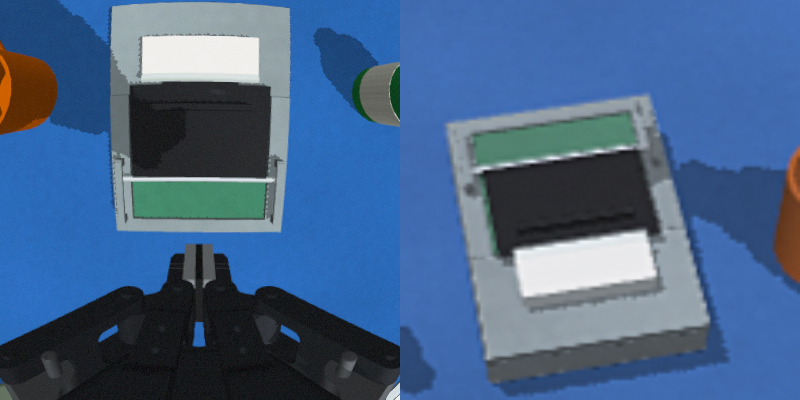

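It stays shut after release. To check it's fully home, I'll convert the hinge pin, ridge, shoulder and lip rows in that wrist picture to case x.

```bash
python3 - <<'E'
from h import *
M=manip.camera_model('wrist'); K=np.array(M['intrinsics'])
# wrist camera pose at the picture: same orientation, tool displaced from (-70,0,150) to (-140,0,260)
T=np.array(M['camera_from_world']); dl=W(-70,0,150)-np.array(manip.current_ee_pos())
T=T.copy(); T[:3,3]-=T[:3,:3]@dl; M=dict(M,camera_from_world=T)
im=cv2.imread('pics/w5.png')
g=im[:,:,:].mean(2)
for col in (270,320): print(col,[ (r,int(g[r,col-3:col+4].mean())) for r in list(range(70,110,1))+list(range(172,186))])
for n,(c,r),z in [('case back',(320,232),36),('hinge pin',(320,179),42),('ridge',(320,105),49),('shoulderL',(256,86),42),('shoulderR',(384,86),42),('lip flare',(320,82),50),('lip back',(320,36),52),('case front',(320,6),36)]:
    w=onz(ray(M,(c,r),True),z); print(n,CR.T@(w[:2]-C))
v=cv2.resize(im[60:120,240:400],(800,300),interpolation=2); cv2.imwrite('pics/v6.png',cv2.convertScaleAbs(v,alpha=1.6,beta=20))
E
```

```text
270 [(70, 238), (71, 239), (72, 238), (73, 226), (74, 218), (75, 220), (76, 220), (77, 217), (78, 211), (79, 202), (80, 197), (81, 179), (82, 137), (83, 103), (84, 75), (85, 39), (86, 40), (87, 39), (88, 39), (89, 38), (90, 41), (91, 40), (92, 40), (93, 39), (94, 39), (95, 38), (96, 38), (97, 37), (98, 40), (99, 38), (100, 34), (101, 31), (102, 24), (103, 24), (104, 31), (105, 30), (106, 28), (107, 29), (108, 27), (109, 25), (172, 38), (173, 40), (174, 38), (175, 39), (176, 61), (177, 146), (178, 227), (179, 224), (180, 206), (181, 153), (182, 106), (183, 106), (184, 105), (185, 106)]
320 [(70, 238), (71, 238), (72, 233), (73, 224), (74, 222), (75, 223), (76, 222), (77, 219), (78, 209), (79, 200), (80, 182), (81, 126), (82, 40), (83, 41), (84, 41), (85, 43), (86, 41), (87, 41), (88, 41), (89, 42), (90, 41), (91, 40), (92, 42), (93, 41), (94, 42), (95, 40), (96, 42), (97, 42), (98, 41), (99, 40), (100, 37), (101, 28), (102, 21), (103, 32), (104, 41), (105, 42), (106, 43), (107, 41), (108, 42), (109, 36), (172, 40), (173, 41), (174, 41), (175, 41), (176, 40), (177, 163), (178, 226), (179, 224), (180, 212), (181, 146), (182, 108), (183, 104), (184, 104), (185, 104)]
case back [-103.2   -0.8]
hinge pin [-53.1  -0.6]
ridge [ 7.6 -0.5]
shoulderL [24.3 50.8]
shoulderR [ 24.5 -51.9]
lip flare [25.7 -0.5]
lip back [62.1 -0.5]
case front [92.8 -0.5]
```

View pics/v6.png

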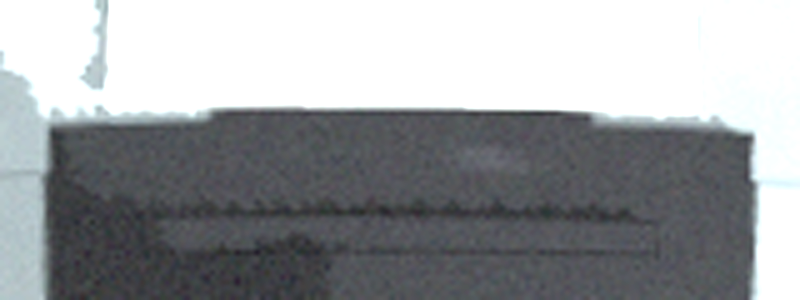

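The flap is shut, but the measured shift is only about 26 ±2 mm. Backing off while still pressing down may also have dragged it back a little. There's plenty of time, so I'll push the ridge home again without pressing down, noting where contact starts, and then back off clear of the face.

```bash
python3 - <<'E'
from h import *
fz=lambda: np.mean([F() for _ in range(4)],0)
manip.move_linear(W(-14,0,80),feed=200)
z=44.8; manip.move_linear(W(-14,0,z),feed=60); print(TC(),fz())
x=-10
manip.move_linear(W(x,0,z),feed=60)
while x<8:
    x+=1; manip.move_linear(W(x,0,z),feed=40); f=fz(); print(x,TC(),f)
    if f[0]<-22: break
manip.move_linear(W(TC()[0]-3,0,z),feed=60); print(TC(),fz())
manip.move_linear(W(-10,0,80),feed=100)
manip.move_linear(W(-70,0,150),feed=200)
im=save('wrist','w7.png'); M=manip.camera_model('wrist')
# predicted rows for shift s vs seen
K=np.array(M['intrinsics']);T=np.array(M['camera_from_world'])
def pf(p):
    c=T[:3,:3]@p+T[:3,3]; n=np.hypot(c[0],c[1]); a=np.arctan2(n,c[2]); return np.round([K[0,0]*a*c[0]/n+K[0,2],K[1,1]*a*c[1]/n+K[1,2]],1)
for nm,p in [('back',(-100,0,36)),('front',(100,0,36)),('flare',(30,0,54)),('lipback',(58,0,50)),('pin home',(-47,0,40)),('pin 22',(-53,0,40)),('should home',(31,50,43)),('should 22',(25,50,43)),('ridge top rear home',(10,0,50))]: print(nm,pf(W(*p)))
g=im.mean(2); print([(r,int(g[r,267:274].mean())) for r in list(range(76,90))+list(range(172,186))+list(range(228,238))]); print([(r,int(g[r,317:324].mean())) for r in list(range(2,12))+list(range(76,86))])
manip.move_linear(W(-140,0,260),feed=200); print(manip.current_time())
E
```

```text
[-14.   -0.1  44.8] [-0.4  0.2  1.2]
-9 [-8.9  0.  44.9] [ 0.2  1.2 -1.2]
-8 [-8.  -0.  44.8] [0.6 0.5 0.7]
-7 [-6.9  0.  44.8] [ 0.7 -0.2 -0.2]
-6 [-6.   0.  44.8] [-1.8 -0.2  0.7]
-5 [-5.1  0.  44.7] [-0.7 -0.3  0.9]
-4 [-4.   0.  44.8] [-1.3  0.3  0.6]
-3 [-3.   0.  44.7] [-2.9  0.1 -0.9]
-2 [-2.8  0.  44.6] [-5.8  0.5  1.9]
-1 [-2.6 -0.  44.3] [-10.5   0.9   0.3]
0 [-2.5  0.  44.1] [-13.8  -0.1  -0.1]
1 [-2.3  0.  43.8] [-18.1  -0.6  -1. ]
2 [-2.2  0.  43.5] [-21.3   0.4  -1.5]
3 [-2.   0.1 43.3] [-25.2  -0.1  -0.7]
[-4.4 -0.1 45.1] [0.  0.  0.7]
back [319.8 229.7]
front [320.3  -1.5]
flare [320.3  76.6]
lipback [320.3  42.1]
pin home [320.  172.2]
pin 22 [320.  179.2]
should home [257.2  78.2]
should 22 [257.3  85.5]
ridge top rear home [320.2 102.7]
[(76, 221), (77, 218), (78, 214), (79, 206), (80, 198), (81, 178), (82, 120), (83, 38), (84, 38), (85, 40), (86, 38), (87, 38), (88, 40), (89, 41), (172, 38), (173, 37), (174, 205), (175, 224), (176, 219), (177, 189), (178, 105), (179, 105), (180, 105), (181, 107), (182, 106), (183, 106), (184, 105), (185, 105), (228, 161), (229, 161), (230, 159), (231, 148), (232, 118), (233, 112), (234, 113), (235, 111), (236, 112), (237, 112)]
[(2, 126), (3, 164), (4, 163), (5, 163), (6, 163), (7, 163), (8, 162), (9, 163), (10, 162), (11, 162), (76, 222), (77, 220), (78, 213), (79, 204), (80, 200), (81, 162), (82, 68), (83, 40), (84, 42), (85, 40)]
26.275
```

The second push moved the hinge pin from row 178.7 to 175.5, about 3 mm, so the flap had been dragged back. It ended on a hard stop. The predicted home row is 172.2, plus 2–4 rows of calibration offset taken from the case edges, so it now reads fully home. I backed off with no contact.

```bash
python3 - <<'E'
from h import *
manip.dwell(.5)
s=save('scene','s8.png'); a=cv2.imread('pics/s1.png'); b=cv2.imread('pics/s8.png')
d=cv2.absdiff(a,b).max(2); print('bottle',(d[160:220,215:250]>40).sum(),'mug',(d[150:205,372:416]>40).sum(),'brush',(d[236:262,282:372]>40).sum())
cv2.imwrite('pics/v8.png',cv2.resize(b[100:270,200:430],None,fx=3,fy=3))
E
```

```text
bottle 0 mug 454 brush 0
```

View pics/v8.png

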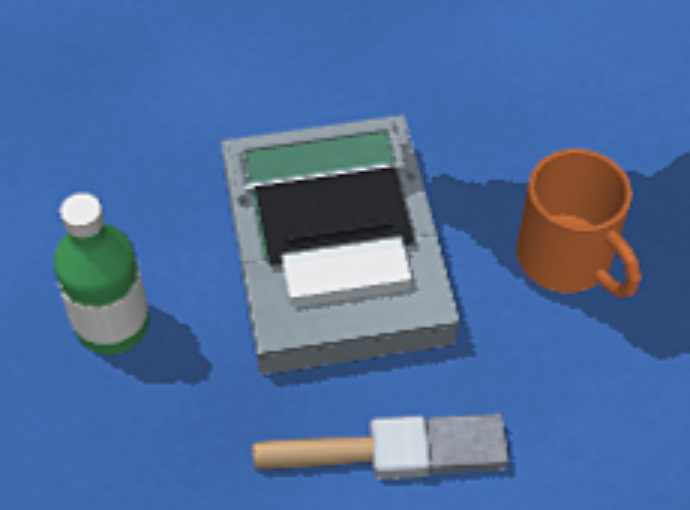

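The flap lies shut with its tongue under the lip. The bottle and brush are unchanged. The mug is where it was, and its pixels differ only because the arm's shadow falls on it.

```bash
python3 -c "
from cell import manip
manip.sign_off(); print(manip.current_time())"
```

```text
the job is handed in; nothing more can be done
the job is handed in; nothing more can be done
```

The flap is shut with its tongue fully home under the lip, and I handed the job in at about 27 s. I folded it over with the closed fingertips on its outer face, then slid it along by the push ridge.

- **Second push needed:** my first release dragged the flap back about 3 mm because I backed off while still pressing down. I pushed the ridge again without pressing down, met a hard stop at about 25 N, and backed off clear of the flap before lifting.
- **Fully home:** after the second release the hinge pin showed within about 1 pixel (about 1 mm) of its home position, once corrected for the calibration offset. The first release had left it about 3 pixels short.
- **Stays shut:** the flap was still flat with the arm clear, half a second or more after the release.
- **Other things:** the bottle and brush showed no change. The mug's pixels did change, but the picture shows it in the same place with the arm's shadow on it.
- **Disagreement:** the trained network's points in the wrist picture all fell on one spot, so I ignored them and used measured image edges instead.

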